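# Unlock the repair shop's green cash box

### The arm

A 6-joint arm with a two-finger parallel gripper is mounted at the origin on the work surface. World frame = base frame: x ahead of the robot, y to its left, z up, the work surface at z = 0. Lengths are in mm, angles in rad, forces in N, time in s.
With the tool pointing down it reaches from about 400 to 925 mm from the base axis. Payload 12.5 kg.
Tool frame: the origin (TCP) lies between the finger pads; the fingertips stand 19 mm ahead of it and the grasp point (between the pads) is the TCP (env.tips_ahead is the distance from the TCP to the fingertips, in mm); z points along the fingers, y is the line along which they close (so a half turn about z gives the same grasp; the last joint's range is limited). The gripper opens to 95 mm and grips with 3 to 60 N. Pads are 20 mm wide; open, the fingers measure 119 mm over their backs; the gripper's body (75 mm by 180 mm) begins 59 mm behind the grasp point.
Start: joints at [-1.338, 0.491, 1.559, -0, 1.092, -0.106], TCP at [207.745, -589.48, 233.661] pointing down, gripper open.
Joint ranges: [-3.1, 3.1], [-0.84, 2.19], [0.05, 2.79], [-1.13, 4.28], [0.06, 2.93], [-2.69, 2.69]. Speed limits (rad/s): [2.22, 2.22, 2.79, 3.14, 3.14, 3.14].

### API

Orientations are given as [roll, pitch, yaw] about the fixed x, y, z axes, in that order (R = Rz(yaw) Ry(pitch) Rx(roll)).
In Python, from cell import env gives the robot as it stands.
- The arm moves only by the shell command python3 -m crank 'ROWS'. ROWS is JSON, a list of rows, each a list of 5 numbers: the shift along the tool's x, y, z in mm, then the turn about the tool's z in degrees, then the finger opening in mm, from 0 to 95.1. In form: [[dx, dy, dz, yaw, grip], ...]. A call has 1 to 10 rows; each row is the pose to reach, as a shift and turn from the pose commanded when the call began, along the tool's axes at that moment; what a row does not reach only later rows make up. A row lasts 1/12 s, in which the tool goes at most 41.7 mm and 7.16 degrees, less where a joint would pass 70% of its speed; a pose out of reach is approached as far as the arm can. A call with a gripper value outside its range is refused whole. The fingers move at their own pace and stop on an object; the grip force is fixed at half the most. Time passes only in rows, so rows that repeat a pose let the fingers close. It gives the time, the measured TCP pose, the force, the opening and the grip force at its end, in the units of the state.
- env.state(): the state, without advancing time (a new reading comes with each control period).
- env.read_camera(name): name is "scene" or "top" or "wrist"; returns a dict with "img" (480x640x3 uint8, blue, green, red), "K" (3x3 intrinsics, pixels), "pose" (4x4, takes a point from camera to world coordinates). Camera axes: x right, y down, z forward; pixel columns grow to the right and rows downward; lengths in mm; the calibration is good to about 2 mm. A picture is of the moment at which its call begins. There is no depth.
- env.job_done(): hands the job in; it is judged then, once.
The state is a dict: "t": time; "joints": joint angles; "qvel": joint speeds; "tau": joint torques, N m; "eef_pos": TCP position; "tcp_rot": TCP orientation; "ft_force": force on the tool from outside, world axes, zero at the start; "moment": the same for the moment, N m; "opening": opening from 0.0 (shut) to 1.0 (fully open); "grip_force": force on a finger pad.
Only numpy, scipy, OpenCV 4.12 (cv2) and the standard library are available. Lean on these libraries where they do the work, as an engineer would, in place of code of your own. Each camera call takes 0.05 s, during which the arm holds its last target. There are 200 camera calls.

### The job

Open the lock of the green cash box: turn its dial clockwise until the red pointer stands at the mark with four dots, then lift the freed brass shackle straight up out of the lock and put it into the round aluminium dish. Leave the dial on four dots, and do not turn the dial of the blue box.

Things in the scene. Friction and masses are not known exactly. Their poses are not given: they have to be found in the camera images.
- green_dial_grip (a point): Dial on the lid of the green cash box (fixed, 160 x 210 x 75 mm): a dark grey steel disc, 91 mm across, with an upright black grip bar 46 long, 14 thick, 40 mm tall. The point is on the vertical turning axis, 122 mm above the table, 29 mm above the disc, 11 mm below the bar's top: grip here from above. x: along the bar to its red pointer end (turns with the dial); z up.
- green_dial (a joint): Green dial's angle, rad, growing clockwise seen from above. Six marks of 1 to 6 black dots ring it, 45 deg apart, rising clockwise: one dot at 0, FOUR AT 2.356, six at 3.927 (stop). Starts at 1.0 to 1.8; friction 0.05 N m, no detents, stays put. Within 0.2 of four dots the notch in the disc's rim lies over the shackle's lug and frees it; elsewhere the rim holds it down.
- green_shackle_mid (a point): Green box's shackle: loose upside-down U of brass bar, 90 g, 48 mm tall, upright on the lid 68 mm from the dial's axis. The point is the centre of its crossbar (38 long, 12 thick, 10 mm high), 43 mm above its feet, 121 mm above the table at first. x: along the crossbar, away from the dial. Grip from above across the 12 mm. Lifted 30 mm straight up, it is clear of lock and disc.
- dish_in (a point): Round shallow aluminium dish, fixed on the table, 150 mm across the rim, 18 mm high, wall 3 mm. The point is the centre of its inner floor, 3 mm above the table. The shackle set down upright in it has its crossbar centre 46 mm above the table.
- blue_pointer (a point): Tip of the red pointer on the dial of the blue box, a box of the same size with the same lock, to be left as it is. The point is 44 mm from that dial's axis, 93 mm above the table, and turns with the dial.
Not all that is in view belongs to the job. What is shaped like the part that bears green_shackle_mid but purple or turquoise is not meant. Of the things that look like the part that bears dish_in, take the one that is farthest from the robot's base at the start.

How it is judged:
By the outcome, as a careful person would: the job done as asked, in the order asked, and still so for the second after the job is handed in, with the robot touching nothing.
It also fails if it takes over 51 s, if anything falls off the work surface, if the arm or the gripper's body presses on something with over 40 N, if the wrist force passes 120 N, or if a joint passes its speed limit or range.

## Working session

There is one attempt and no reset: what is moved stays moved. The work goes in short steps, Python scripts to look and compute and a shell command to move; the robot and the scene stay as the last step left them, time stands still between calls to the robot, and variables do not carry over. Pictures are saved under pics/ and viewed, at most 10 in all, crops included, and the job is handed in when it is done.

```bash
mkdir -p pics; python3 - <<'E'
from cell import env
import cv2
s=env.state();print(s['t'],s['eef_pos'],s['tcp_rot'],s['opening'])
for n in("top","scene"):
    c=env.read_camera(n);cv2.imwrite(f"pics/{n}1.png",c["img"]);print(c["K"],c["pose"])
E
```

```text
0.0 [ 207.68458412 -589.24569185  233.06325678] [-3.14049403e+00 -1.08348108e-04  3.38811536e-01] 1.0029744594800578
[[469.02652852   0.         312.1124432 ]
 [  0.         469.02652852 246.20671696]
 [  0.           0.           1.        ]] [[ 1.56068122e-02 -9.97615599e-01  6.72275600e-02  3.93279449e+02]
 [-9.99190700e-01 -1.80536911e-02 -3.59445183e-02 -4.99284772e+01]
 [ 3.70725178e-02 -6.66121734e-02 -9.97089989e-01  1.07017778e+03]
 [ 0.00000000e+00  0.00000000e+00  0.00000000e+00  1.00000000e+00]]
[[518.98057503   0.         328.8461684 ]
 [  0.         518.98057503 243.29218832]
 [  0.           0.           1.        ]] [[ 7.43392612e-01  4.65953665e-01 -4.79848525e-01  9.34012023e+02]
 [ 6.68569325e-01 -4.96681047e-01  5.53464538e-01 -6.38000086e+02]
 [ 1.95571618e-02 -7.32253453e-01 -6.80751348e-01  7.82789163e+02]
 [ 0.00000000e+00  0.00000000e+00  0.00000000e+00  1.00000000e+00]]
```

View pics/top1.png

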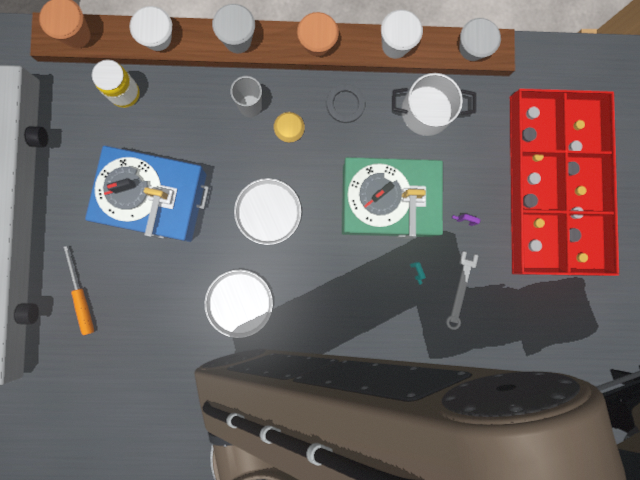

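View pics/scene1.png

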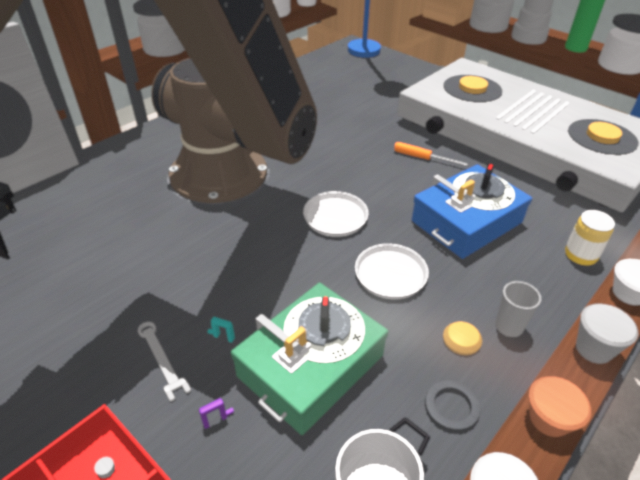

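The top view shows the green box dial at (380,194), its shackle at about (412,193), the far dish at (267,211) and the near dish at (238,303). Next I'll measure these and zoom in on the green box.

```bash
cat > h.py <<'E'
import numpy as np,cv2
def ray(c,u,v,z):
    d=c["pose"][:3,:3]@np.linalg.inv(c["K"])@[u,v,1];o=c["pose"][:3,3];return o+d*(z-o[2])/d[2]
def blobs(img,lo,hi,amin=8):
    m=cv2.inRange(cv2.cvtColor(img,cv2.COLOR_BGR2HSV),lo,hi)
    n,l,s,c=cv2.connectedComponentsWithStats(m)
    return [(c[i],s[i],np.argwhere(l==i)[:,::-1]) for i in range(1,n) if s[i][4]>=amin]
E
python3 - <<'E'
from cell import env
from h import *
c=env.read_camera("top");g=c["img"]
def sub(x0,y0,x1,y1,lo,hi,z,name):
    for ce,s,p in blobs(g[y0:y1,x0:x1],lo,hi):
        q=ce+[x0,y0]; (cc,wh,an)=cv2.minAreaRect(p.astype(np.float32)); print(name,q.round(1),s[4],ray(c,*q,z).round(1),np.round(cc,1)+[x0,y0],np.round(wh,1),round(an,1))
sub(340,150,450,245,(0,150,80),(6,255,255),131,"red")
sub(340,150,450,245,(12,100,100),(35,255,255),126,"brass")
sub(225,170,310,250,(0,0,140),(180,60,255),18,"dish")
sub(340,150,450,245,(60,80,40),(90,255,200),78,"green")
sub(340,150,415,245,(0,0,190),(180,40,255),78,"ring")
cv2.imwrite("pics/g1.png",cv2.resize(g[150:245,340:450],None,fx=6.5,fy=6.2,interpolation=cv2.INTER_CUBIC))
E
```

```text
red [379.6 193.4] 20 [ 566.7 -219.5  131. ] [379.5 193.4] [2.4 7.2] 53.1
red [368.5 202.8] 10 [ 547.  -196.9  131. ] [368.4 202.9] [1.4 6.4] 56.3
brass [413.9 192.7] 134 [ 570.7 -291.2  126. ] [413.1 192.8] [21.9  7.8] 4.1
dish [267.1 211.2] 3558 [541.4  14.8  18. ] [267.5 211. ] [67. 66.] 0.0
green [401.9 196.1] 3477 [ 571.8 -277.3   78. ] [393.1 196.4] [100.1  75.4] 1.8
ring [377.5 195.9] 1627 [ 571.1 -224.5   78. ] [379. 195.] [63.6 62.2] 45.0
ring [412.4 216.2] 166 [ 528.7 -300.1   78. ] [412.  215.5] [39.  4.] 90.0
```

View pics/g1.png

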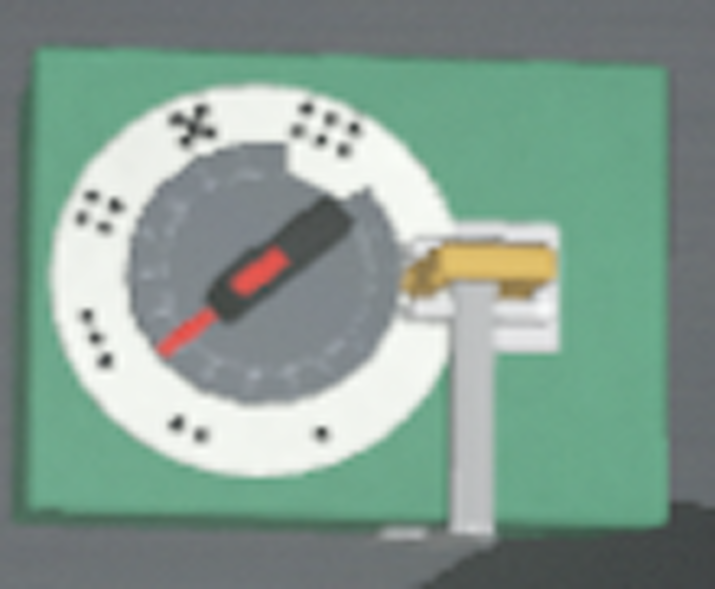

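```bash
python3 - <<'E'
from cell import env
from h import *
c=env.read_camera("top");g=c["img"]
P=lambda x,y,z:ray(c,340+(x+.5)/6.5-.5,150+(y+.5)/6.2-.5,z)[:2]
m=cv2.inRange(cv2.cvtColor(g,cv2.COLOR_BGR2HSV),(0,0,190),(180,40,255))[150:245,340:450]
cs=max(cv2.findContours(m,cv2.RETR_EXTERNAL,2)[0],key=len).reshape(-1,2)
w=np.array([ray(c,x+340,y+150,79)[:2] for x,y in cs if x<62])
A=np.c_[2*w,np.ones(len(w))];s=np.linalg.lstsq(A,(w**2).sum(1),rcond=None)[0];ax=s[:2];print("ring",ax,np.sqrt(s[2]+ax@ax))
print("disc",P(264,273,93),"bartop",P(283,258,133)); sh=P(497,262,126);print("sh",sh,np.hypot(*(sh-ax)),np.degrees(np.arctan2(*(sh-ax)[::-1])))
print("sh ends",P(440,262,126),P(556,262,126))
a=lambda p:np.degrees(np.arctan2(*(p-ax)[::-1]))
for n,(x,y) in enumerate([(321,433),(188,429),(97,339),(100,212),(193,124),(327,129)],1):print(n,a(P(x,y,79)),np.hypot(*(P(x,y,79)-ax)))
t=P(163,353,93);print("ptr",a(t),np.hypot(*(t-ax)), "bar dir",np.degrees(np.arctan2(*(P(225,310,133)-P(341,209,133))[::-1])))
s=env.read_camera("scene");cv2.imwrite("pics/g2.png",cv2.resize(s["img"][280:430,225:395],None,fx=4,fy=4,interpolation=cv2.INTER_CUBIC))
E
```

```text
ring [ 571.47355607 -222.11089274] 57.19774055460702
disc [ 573.33777656 -227.59857078] bartop [ 571.06353794 -226.26949313]
sh [ 572.58346444 -295.55956323] 73.45705611589726 -89.13424946944721
sh ends [ 572.17628494 -277.42136244] [ 573.00553732 -314.36120377]
1 -151.85285375291875 57.7535940399371
2 161.58860695912776 53.14731777987086
3 112.77927725393963 51.110220405987924
4 62.19531330990796 52.630247888771564
5 15.833496482709531 58.376650939764254
6 -27.39718733419002 62.492349106605054
ptr 133.9704332570561 37.98053206948553 bar dir 133.34090751893783
```

View pics/g2.png

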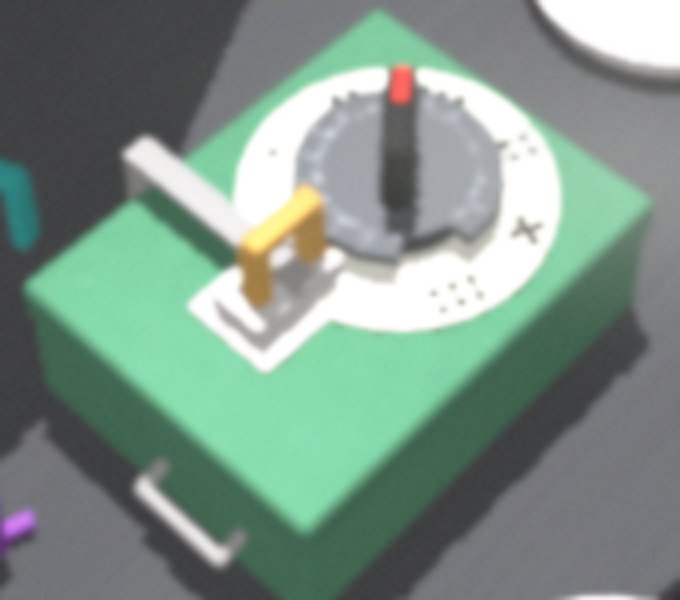

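```bash
python3 - <<'E'
from cell import env
from h import *
c=env.read_camera("top");s=env.read_camera("scene")
def tri(a,b):
    ua=(340+(a[0]+.5)/6.5-.5,150+(a[1]+.5)/6.2-.5);ub=(225+(b[0]+.5)/4-.5,280+(b[1]+.5)/4-.5)
    M=[k["K"]@np.linalg.inv(k["pose"])[:3] for k in(c,s)]
    X=cv2.triangulatePoints(M[0],M[1],np.array(ua),np.array(ub))[:,0];X=X[:3]/X[3]
    e=[np.hypot(*((m@[*X,1])[:2]/(m@[*X,1])[2]-u)) for m,u in zip(M,(ua,ub))];return X.round(1),np.round(e,2)
print("strap end R",tri((494,532),(124,155)),"L",tri((453,532),(148,137)))
print("bar red end",tri((212,298),(402,66)))
print("xbar far end",tri((556,262),(247,238)),"near",tri((440,262),(310,193)))
print("lid corner",tri((667,65),(303,530)),tri((37,48),(652,203)),"c3",tri((667,523),(27,287)))
ax=np.array([572,-227.2])
P=lambda x,y,z:ray(c,340+(x+.5)/6.5-.5,150+(y+.5)/6.2-.5,z)[:2]
a=lambda p:np.degrees(np.arctan2(*(p-ax)[::-1]))
for n,(x,y) in enumerate([(321,433),(188,429),(97,339),(100,212),(193,124),(327,129)],1):
    p=P(x,y,79);print(n,a(p)%360,np.hypot(*(p-ax)),(a(p)+45*(n-4))%360)
t=P(163,353,93);print("ptr",a(t),np.hypot(*(t-ax)))
E
```

```text
strap end R (array([ 485.4, -302. ,   98.1]), array([0.07, 0.07])) L (array([ 485.3, -288.6,   97.8]), array([0.02, 0.02]))
bar red end (array([ 556.5, -206. ,  129.3]), array([0.97, 0.97]))
xbar far end (array([ 571.8, -313.3,  130.9]), array([0.2 , 0.21])) near (array([ 571.7, -278.1,  125.5]), array([0.39, 0.42]))
lid corner (array([ 652. , -365.7,   78.5]), array([0.36, 0.43])) (array([ 653.8, -155. ,   74.3]), array([0.34, 0.35])) c3 (array([ 492.4, -364.6,   76.4]), array([0.44, 0.47]))
1 203.297694742818 56.01758503066367 68.29769474281801
2 156.7654180131685 55.450501877978155 66.7654180131685
3 111.26041158888223 56.02590813266678 66.26041158888223
4 65.05290729224475 56.957041129318704 65.05290729224475
5 20.69451855184843 59.47261960995035 65.69451855184843
6 336.7008199356946 59.83615287955208 66.7008199356946
ptr 129.6761648934007 42.12692238102596
```

```bash
cat > d.py <<'E'
import sys,numpy as np
from cell import env
s=env.state();p=s["eef_pos"];y=s["tcp_rot"][2]
t=[float(a) for a in sys.argv[1:5]];d=np.array(t[:3])-p
print("t",s["t"],"p",p.round(1),"yaw",np.degrees(y).round(2),"tilt",np.round(s["tcp_rot"][:2],3),"q6",s["joints"][5].round(2),"op",round(s["opening"]*95.1,1),"F",np.round(s["ft_force"],1))
print("shift",round(np.cos(y)*d[0]+np.sin(y)*d[1],1),round(np.sin(y)*d[0]-np.cos(y)*d[1],1),round(-d[2],1),"turn",round((np.degrees(y)-t[3]+180)%360-180,2))
E
python3 d.py 572 -227 200 132
```

```text
t 0.35 p [ 207.7 -589.4  233.5] yaw 19.41 tilt [-3.141 -0.   ] q6 -0.11 op 95.1 F [ 0.   0.5 -0.3]
shift 464.0 -220.8 33.5 turn -112.59
```

```bash
python3 -m crank '[[35,-17,0,-7,36],[70,-33,0,-14,36],[105,-50,0,-21,36],[140,-67,0,-28,36],[175,-83,0,-35,36],[210,-100,0,-42,36],[245,-117,0,-49,36],[280,-133,0,-56,36],[315,-150,0,-63,36],[350,-167,0,-70,36]]' ; python3 d.py 572 -227 200 132
```

```text
t: 1.18
eef_pos: [483.5, -314.1, 233.8]
tcp_rot: [3.141, 0.0, 1.567]
ft_force: [0.8, -1.4, -0.3]
opening: 0.393
grip_force: 0.0
t 1.1833 p [ 483.5 -314.1  233.8] yaw 89.76 tilt [3.141 0.   ] q6 -0.69 op 37.3 F [ 0.8 -1.4 -0.3]
shift 87.5 88.2 33.8 turn -42.24
```

```bash
python3 -m crank '[[15,15,6,-7,36],[30,30,12,-14,36],[45,45,18,-21,36],[60,60,24,-28,36],[75,75,30,-35,36],[87.5,88,34,-42,36],[87.5,88,34,-42.2,36],[87.5,88,34,-42.2,36]]' ; python3 d.py 572 -227 124 132
python3 - <<'E'
from cell import env
import cv2
c=env.read_camera("wrist");cv2.imwrite("pics/w1.png",c["img"]);print(c["pose"].round(3))
E
```

```text
t: 1.85
eef_pos: [571.4, -228.5, 199.3]
tcp_rot: [-3.141, -0.0, 2.297]
ft_force: [-0.1, -0.1, -0.8]
opening: 0.379
grip_force: 0.0
t 1.85 p [ 571.4 -228.5  199.3] yaw 131.59 tilt [-3.141 -0.   ] q6 -1.21 op 36.1 F [-0.1 -0.1 -0.8]
shift 0.7 1.5 75.3 turn -0.41
[[ 7.48000e-01  6.42000e-01  1.70000e-01  5.22555e+02]
 [ 6.64000e-01 -7.23000e-01 -1.92000e-01 -1.74427e+02]
 [-1.00000e-03  2.57000e-01 -9.66000e-01  3.49587e+02]
 [ 0.00000e+00  0.00000e+00  0.00000e+00  1.00000e+00]]
```

View pics/w1.png

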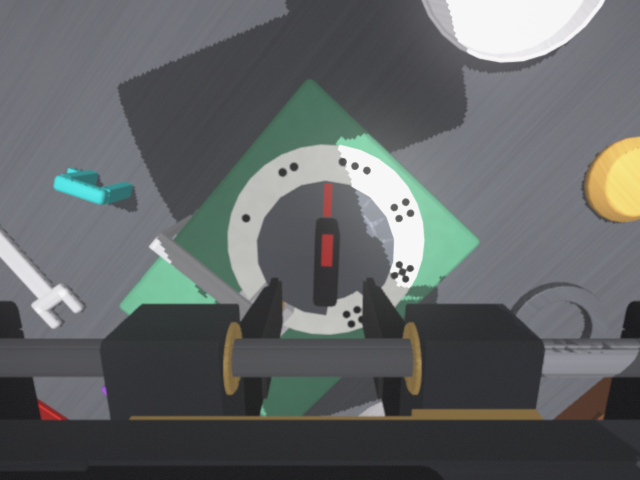

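The wrist picture shows the bar at (327,262), the pointer tip at (327,183) and the dot groups at (246,218), (288,170), (355,166), (402,210), (402,272) and (353,317). I'll turn these into angles.

```bash
cat > ang.py <<'E'
import sys
from cell import env
from h import *
c=env.read_camera("wrist");g=c["img"]
x0,y0,x1,y1=[int(a) for a in sys.argv[1:5]]
gray=cv2.cvtColor(g,cv2.COLOR_BGR2GRAY)
m=(gray<70).astype(np.uint8);n,l,s,ce=cv2.connectedComponentsWithStats(m)
pts=[ray(c,*ce[i],79)[:2] for i in range(1,n) if 15<=s[i][4]<=110 and x0<ce[i][0]<x1 and y0<ce[i][1]<y1 and s[i][2]<14 and s[i][3]<14]
pts=np.array(pts);ax=np.array([572,-227.])
pts=pts[np.abs(np.hypot(*(pts-ax).T)-57)<9]
gr=cv2.connectedComponents
lab=[];G=[]
for p in pts:
    for k in G:
        if min(np.hypot(*(p-q)) for q in k)<14:k.append(p);break
    else:G.append([p])
M={len(k):np.mean(k,0) for k in G}
q=np.array(list(M.values()));s_=np.linalg.lstsq(np.c_[2*q,np.ones(len(q))],(q**2).sum(1),rcond=None)[0];a2=s_[:2]
print("groups",[len(k) for k in G],"axis",a2.round(1),"r",np.sqrt(s_[2]+a2@a2).round(1))
an=lambda p:np.degrees(np.arctan2(*(p-a2)[::-1]))
four=[((an(p)+45*(k-4))%360).round(1) for k,p in M.items()];print("four est",four,np.mean(four))
for z in(93,133):
  for cc,s,p in blobs(g[y0:y1,x0:x1],(0,140,60),(8,255,255),20):
    W=np.array([ray(c,u+x0,v+y0,z)[:2] for u,v in p]);mu=W.mean(0);w=np.linalg.svd(W-mu)[2][0]
    print("red z",z,s[4],mu.round(1),"dir",np.degrees(np.arctan2(w[1],w[0])).round(1),"from axis",an(mu).round(1),np.hypot(*(W-a2).T).max().round(1))
E
python3 ang.py 220 130 440 340
```

```text
groups [2, 1, 2] axis [646.8 683. ] r 940.6
four est [np.float64(178.5), np.float64(127.2)] 152.85
red z 93 159 [ 551.4 -202.3] dir -49.2 from axis -96.1 897.6
red z 93 330 [ 572.9 -226.5] dir -50.1 from axis -94.6 922.1
red z 133 159 [ 546.9 -198. ] dir -49.2 from axis -96.5 892.7
red z 133 330 [ 565.  -218.5] dir -50.1 from axis -95.2 913.2
```

```bash
python3 - <<'E'
import re
t=open('ang.py').read()
t=t.replace("m=(gray<70).astype(np.uint8)","m=(cv2.morphologyEx(gray,cv2.MORPH_BLACKHAT,np.ones((15,15),np.uint8))>50).astype(np.uint8)").replace("if 15<=s","if 10<=s")
t=t.replace("lab=[];G=[]\n","from scipy.cluster.hierarchy import fcluster,linkage\nL=fcluster(linkage(pts,'single'),15,'distance');G=[pts[L==i] for i in set(L)]\n")
i=t.index("for p in pts:");j=t.index("M={");t=t[:i]+t[j:]
open('ang.py','w').write(t)
E
python3 ang.py 220 130 440 340
```

```text
groups [4, 1, 2, 4, 3, 1] axis [ 572.3 -227.2] r 57.1
four est [np.float64(67.0), np.float64(67.3), np.float64(67.1), np.float64(67.1)] 67.125
red z 93 132 [ 552.6 -203.6] dir -49.1 from axis 129.9 39.7
red z 93 323 [ 572.8 -226.2] dir -50.7 from axis 62.9 11.4
red z 133 132 [ 547.8 -199.2] dir -49.1 from axis 131.2 44.8
red z 133 323 [ 564.9 -218.3] dir -50.7 from axis 129.8 20.3
```

```bash
python3 d.py 572.3 -227.2 124 130.3; python3 -m crank '[[0.5,1.5,35,1.3,36],[0.5,1.5,70,1.3,36],[0.5,1.5,75,1.3,36],[0.5,1.5,75,1.3,12],[0.5,1.5,75,1.3,8],[0.5,1.5,75,1.3,8],[0.5,1.5,75,1.3,8],[0.5,1.5,75,1.3,8],[0.5,1.5,75,1.3,8]]' ; python3 d.py 572.3 -227.2 124 67.1
```

```text
t 2.0 p [ 570.8 -229.7  199.9] yaw 131.44 tilt [-3.142  0.   ] q6 -1.21 op 35.7 F [-0.4 -0.  -0.4]
shift 0.9 2.8 75.9 turn 1.14
t: 2.75
eef_pos: [573.5, -227.5, 126.6]
tcp_rot: [3.139, 0.004, 2.274]
ft_force: [4.6, 4.4, 2.9]
opening: 0.145
grip_force: 30.0
t 2.75 p [ 573.5 -227.5  126.6] yaw 130.3 tilt [3.139 0.004] q6 -1.19 op 13.8 F [4.6 4.4 2.9]
shift 1.0 -0.8 2.6 turn 63.2
```

```bash
python3 -m crank '[[0,0,0,7,8],[0,0,0,14,8],[0,0,0,21,8],[0,0,0,28,8],[0,0,0,35,8],[0,0,0,42,8],[0,0,0,49,8],[0,0,0,56,8],[0,0,0,63,8],[0,0,0,63.2,8]]' ; python3 -m crank '[[0,0,0,0,8],[0,0,0,0,8],[0,0,0,0,36],[0,0,0,0,36],[0,0,0,0,36],[0,0,-35,0,36],[0,0,-70,0,36],[0,0,-75,0,36],[0,0,-75,0,36]]';python3 d.py 572.3 -227.2 200 67.1; python3 ang.py 180 100 460 345
```

```text
t: 3.58
eef_pos: [573.7, -227.5, 126.6]
tcp_rot: [3.137, -0.001, 1.163]
ft_force: [7.2, 5.0, 1.8]
opening: 0.146
grip_force: 30.0
t: 4.33
eef_pos: [572.7, -228.2, 202.3]
tcp_rot: [3.137, 0.001, 1.171]
ft_force: [0.2, -0.9, -0.6]
opening: 0.38
grip_force: 0.0
t 4.3333 p [ 572.7 -228.2  202.3] yaw 67.1 tilt [3.137e+00 1.000e-03] q6 -0.09 op 36.2 F [ 0.2 -0.9 -0.6]
shift 0.7 -0.7 2.3 turn 0.0
groups [6, 2, 4, 3] axis [ 572.6 -226.9] r 57.1
four est [np.float64(67.1), np.float64(67.1), np.float64(67.0), np.float64(67.1)] 67.07499999999999
red z 93 80 [ 585.7 -196.1] dir -115.3 from axis 67.0 39.1
red z 93 309 [ 573.3 -226.4] dir -113.0 from axis 37.1 11.4
red z 133 80 [ 587.8 -190.7] dir -115.3 from axis 67.2 44.0
red z 133 309 [ 577.3 -216.4] dir -113.0 from axis 66.0 20.4
```

Dial stands at 67.0° against the four-dot mark at 67.1°. Next is the shackle.

```bash
python3 d.py 572.3 -295.5 200 90; python3 -m crank '[[-20,8,0,-7,36],[-40,16,0,-14,36],[-63,26,0,-21,36],[-63,26,0,-22.9,36],[-63,26,0,-22.9,36],[-63,26,0,-22.9,36]]'; python3 d.py 572.3 -295.5 123 90
python3 - <<'E'
from cell import env
import cv2
c=env.read_camera("wrist");cv2.imwrite("pics/w2.png",c["img"])
E
```

```text
t 4.3833 p [ 572.  -227.8  200.4] yaw 67.1 tilt [3.14 0.  ] q6 -0.09 op 36.3 F [-0.1  0.8 -0.7]
shift -62.2 26.6 0.4 turn -22.9
t: 4.88
eef_pos: [570.9, -295.6, 198.1]
tcp_rot: [-3.14, -0.001, 1.569]
ft_force: [0.5, 0.3, -0.8]
opening: 0.377
grip_force: 0.0
t 4.8833 p [ 570.9 -295.6  198.1] yaw 89.88 tilt [-3.14e+00 -1.00e-03] q6 -0.58 op 35.9 F [ 0.5  0.3 -0.8]
shift 0.1 1.4 75.1 turn -0.12
```

View pics/w2.png

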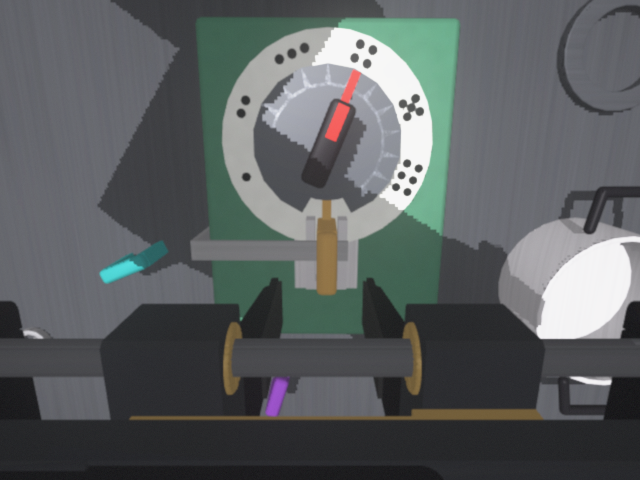

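The wrist picture shows the pointer (352,85) at the four-dot mark (364,53), with the notch open over the lug at (326,205). The crossbar spans (327,220) to (327,293), with the strap passing under it.

```bash
python3 - <<'E'
from cell import env
from h import *
c=env.read_camera("wrist")
for p in [(327,220),(327,293),(327,256)]: print(ray(c,*p,126).round(1))
print(ray(c,327,185+12,83))
# strap near end: top-right corner visible (347,240) vs. candidate heights
for z in(95,100,105,110): print(z,ray(c,347,250,z).round(1),ray(c,194,250,z).round(1))
E
python3 -m crank '[[0,1,35,0,36],[0,1,60,0,36],[0,1,72,0,36],[0,1,74,0,36],[0,1,74,0,36]]'; python3 d.py 572.3 -295.5 124 90
```

```text
[ 572.8 -268.4  126. ]
[ 572.9 -311.9  126. ]
[ 572.9 -289.3  126. ]
[ 573.21936564 -261.73135707   83.        ]
95 [ 586.1 -294.5   95. ] [ 486.9 -294.4   95. ]
100 [ 585.8 -293.1  100. ] [ 488.5 -293.   100. ]
105 [ 585.5 -291.7  105. ] [ 490.2 -291.6  105. ]
110 [ 585.2 -290.3  110. ] [ 491.8 -290.2  110. ]
t: 5.4
eef_pos: [572.6, -295.5, 125.5]
tcp_rot: [-3.141, -0.0, 1.571]
ft_force: [0.1, -0.4, 0.6]
opening: 0.376
grip_force: 0.0
t 5.4 p [ 572.6 -295.5  125.5] yaw 90.01 tilt [-3.141 -0.   ] q6 -0.58 op 35.8 F [ 0.1 -0.4  0.6]
shift 0.0 -0.3 1.5 turn 0.01
```

```bash
python3 -m crank '[[0,0,1,0,8],[0,0,1,0,6],[0,0,1,0,6],[0,0,1,0,6],[0,0,1,0,6],[0,0,1,0,6],[0,0,1,0,6]]'; python3 -m crank '[[0,0,-7,0,6],[0,0,-14,0,6],[0,0,-21,0,6],[0,0,-30,0,6],[0,0,-40,0,6],[0,0,-60,0,6],[0,0,-85,0,6],[0,0,-95,0,6],[0,0,-95,0,6]]'; python3 d.py 541 15 220 90;  python3 - <<'E'
from cell import env
from h import *
c=env.read_camera("scene");cv2.imwrite("pics/s2.png",c["img"])
E
```

```text
t: 5.98
eef_pos: [572.7, -296.0, 125.4]
tcp_rot: [3.141, 0.001, 1.571]
ft_force: [-0.0, 0.5, 6.2]
opening: 0.12
grip_force: 30.0
t: 6.73
eef_pos: [573.2, -296.3, 222.7]
tcp_rot: [3.137, 0.003, 1.571]
ft_force: [0.2, 0.0, -2.0]
opening: 0.122
grip_force: 30.0
t 6.7333 p [ 573.2 -296.3  222.7] yaw 90.01 tilt [3.137e+00 3.000e-03] q6 -0.58 op 11.6 F [ 0.2  0.  -2. ]
shift 311.3 -32.2 2.7 turn 0.01
```

View pics/s2.png

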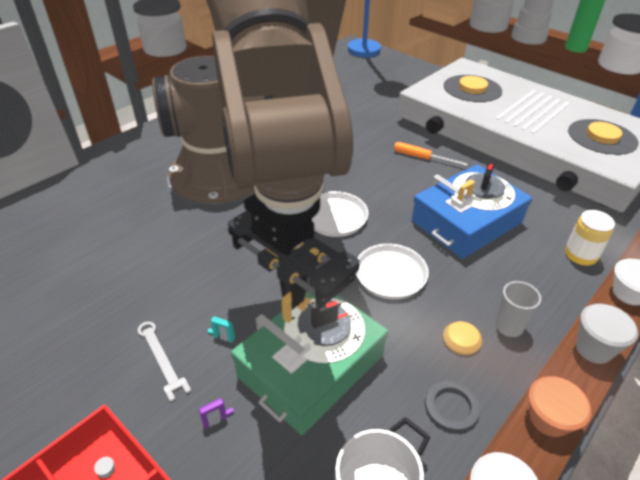

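```bash
python3 -m crank '[[20,-2,0,0,6],[55,-6,0,0,6],[90,-10,0,0,6],[125,-13,0,0,6],[160,-17,0,0,6],[195,-21,0,0,6],[230,-24,0,0,6],[265,-28,0,0,6],[300,-31,0,0,6],[311,-32,0,0,6]]'; python3 -m crank '[[0,0,30,0,6],[0,0,65,0,6],[0,0,100,0,6],[0,0,130,0,6],[0,0,145,0,6],[0,0,150,0,6],[0,0,150,0,6]]';python3 d.py 541 15 50.5 90
```

```text
t: 7.62
eef_pos: [539.1, 18.8, 218.4]
tcp_rot: [-3.139, -0.001, 1.573]
ft_force: [1.0, 0.3, -1.5]
opening: 0.124
grip_force: 30.0
t: 8.2
eef_pos: [539.6, 14.9, 67.9]
tcp_rot: [-3.138, -0.0, 1.571]
ft_force: [-0.3, 0.4, -1.3]
opening: 0.123
grip_force: 30.0
t 8.2 p [539.6  14.9  67.9] yaw 90.0 tilt [-3.138 -0.   ] q6 -0.09 op 11.7 F [-0.3  0.4 -1.3]
shift 0.1 1.4 17.4 turn -0.0
```

```bash
python3 -m crank '[[0,0,8,0,6],[0,0,13,0,6],[0,0,16,0,6],[0,0,17.5,0,6],[0,0,18,0,6],[0,0,18,0,6],[0,0,18,0,6]]';python3 d.py 541 15 50.5 90
```

```text
t: 8.78
eef_pos: [540.6, 15.1, 51.9]
tcp_rot: [3.141, 0.0, 1.571]
ft_force: [-0.7, -0.2, -1.0]
opening: 0.126
grip_force: 30.0
t 8.7833 p [540.6  15.1  51.9] yaw 90.01 tilt [3.141 0.   ] q6 -0.09 op 11.9 F [-0.7 -0.2 -1. ]
shift -0.1 0.4 1.4 turn 0.01
```

Not touching yet; I'll ease down a little further, then release and retreat.

```bash
python3 -m crank '[[0,0,1,0,6],[0,0,2,0,6],[0,0,2,0,6],[0,0,2,0,6]]'; python3 -m crank '[[0,0,0,0,16],[0,0,0,0,24],[0,0,0,0,36],[0,0,0,0,36],[0,0,0,0,36],[0,0,-10,0,36],[0,0,-30,0,36],[0,0,-60,0,36],[0,0,-100,0,36],[0,0,-130,0,36]]'; python3 -m crank '[[-30,0,-30,0,36],[-60,-30,-50,0,36],[-90,-60,-60,0,36],[-120,-90,-60,0,36],[-140,-120,-60,0,36],[-140,-120,-60,0,36],[-140,-120,-60,0,36]]'; python3 d.py 541 15 50 90
python3 - <<'E'
from cell import env
from h import *
for n in("top","scene"):
    c=env.read_camera(n);cv2.imwrite(f"pics/{n}3.png",c["img"])
E
```

```text
t: 9.12
eef_pos: [540.7, 15.2, 50.4]
tcp_rot: [3.14, 0.0, 1.571]
ft_force: [-0.2, 1.1, 8.6]
opening: 0.12
grip_force: 30.0
t: 9.95
eef_pos: [540.4, 15.1, 182.7]
tcp_rot: [3.14, 0.0, 1.571]
ft_force: [0.5, 0.4, -0.1]
opening: 0.381
grip_force: 0.0
t: 10.53
eef_pos: [419.2, -125.9, 240.7]
tcp_rot: [3.14, 0.001, 1.568]
ft_force: [0.0, -1.4, 0.9]
opening: 0.381
grip_force: 0.0
t 10.5333 p [ 419.2 -125.9  240.7] yaw 89.82 tilt [3.14e+00 1.00e-03] q6 -0.44 op 36.2 F [ 0.  -1.4  0.9]
shift 141.3 121.3 190.7 turn -0.18
```

View pics/scene3.png

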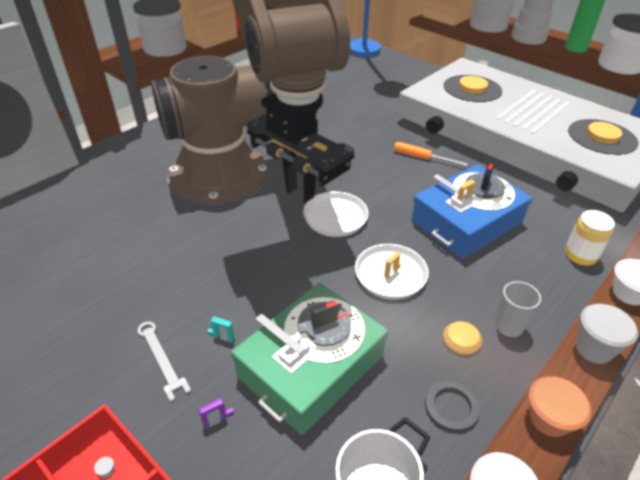

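View pics/top3.png

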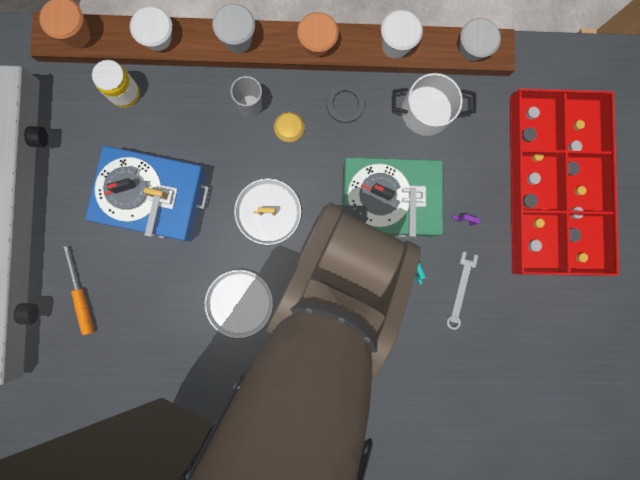

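The shackle stands upright in the far dish at (266,211). The green pointer is still at four dots, the blue dial is as it was, and the arm is clear of everything.

```bash
python3 -c "
from cell import env
print(env.job_done())"
```

```text
the job is handed in; nothing more can be done
None
```

The green dial stands at four dots (measured within about 0.1° of the mark), the brass shackle is upright in the far aluminium dish, the blue dial was not touched, and the job was handed in at about 10.6 s of the 51 s allowed, with the verdict not reported back.

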